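# Draw the finished ball from the dust cabinet and present it

## Task

Push the dust cabinet's clear sash fully up by the grip on its top edge, then take the dish by its long handle and draw it out under the sash. In the air, turn it a quarter turn anticlockwise (seen from above) so that its handle lies parallel to the cabinet's front, keeping it level and the freshly finished ball resting in the middle all the while. Finish still holding the dish level and steady about 10 cm above the bench, clear of the cabinet, sash left up and everything else left where it was.

Things in the scene. Friction and masses are not known exactly. Their poses are not given: they have to be found in the camera images.
- cabinet: Fixed wooden dust cabinet, clear roof at z 142 mm. Origin on the bench under the middle of the sash; x points into the cabinet, y along its front, z up. Base board 12 mm thick, 300 wide, from x -180 (open sill in front of the sash) to +205 mm. Side walls at y +-130, inner back wall x 192 mm. Sash guide posts at y +-135, x -16 to 16, rise to z 262 mm; the way out between them is 248 mm wide.
- sash (a joint): Height in m of the clear sliding sash above shut: 0 shut, 0.100 fully up (a stop). 250 mm wide, 6 thick, 0.25 kg. Friction keeps it where it is left; lifting takes about 7 N. Shut, its lower edge is 16 mm above the bench; a notch 80 mm wide, open up to z 84 mm, lets the dish's handle through but not the plate.
- sash_grip (a point): Middle of the sash's wooden grip, an upright board along the middle of the sash's top edge, moving with it: 16 mm thick (cabinet x), 90 wide (cabinet y), 40 tall, 18 of it above this point; 21 mm below it is the 14 mm thick top rail. Stands clear above the roof: pinch it from above across its thickness. Axes as the cabinet's.
- dish: Loose round dished aluminium plate, 132 mm across, rim 29 tall, 0.25 kg. Origin: centre of its underside, z up. A straight wooden handle runs along -x to a steel end block and foot (26 x 30 x 46 mm, at x -245). Bar 14 mm wide, z 24 to 46, free from x -70 to -230. Starts on the cabinet floor, x into the cabinet within 0.1 rad, handle out over the sill. Centre of mass near x -140.
- dish_centre (a point): Middle of the dish's hollow, on its upper surface, 10.5 mm above the dish's underside. Flat spot of 10 mm radius, from which the plate rises at 8 degrees to 36 mm radius, then at 17 degrees to the rim at 60 mm.
- dish_handle (a point): Good place to grip: centre of the handle bar's section, 190 mm from the plate's centre (dish frame x -190, z 35 mm), about 105 mm in front of the sash at the start. Axes as the dish's.
- ball_center (a point): Centre of the loose, freshly finished wooden ball, 30 mm across, about 15 g, lying in the middle of the dish (centre 15 mm above dish_centre).
- mug: Bystander, leave alone: blue ceramic mug, 80 mm across, 90 mm tall. Origin at the centre of its underside.
- tape: Bystander, leave alone: flat paper tape roll, 90 mm across, 24 mm tall. Origin at the centre of its underside.
- screwdriver: Bystander, leave alone: screwdriver lying flat. Origin at the centre of its underside.
- wrench: Bystander, leave alone: steel wrench lying flat. Origin at the centre of its underside.
- glue: Bystander, leave alone: white glue bottle, 60 mm across, 160 mm tall. Origin at the centre of its underside.
- offcut: Bystander, leave alone: pale wood offcut, 50 x 90 x 38 mm. Origin at the centre of its underside.
- jar: Bystander, leave alone: amber jar, 64 mm across, 75 mm tall. Origin at the centre of its underside.
- cap: Bystander, leave alone: black plastic disc, 68 mm across, 12 mm thick. Origin at the centre of its underside.

How it is judged:
By the outcome, as a careful person would: the job done as asked, in the order asked, and still so for the second after the job is handed in, while the arm keeps its last pose, push and grip.
It also fails if it takes over 72 s, if anything falls off the work surface, if the arm or the gripper's body presses on something with over 40 N, if the wrist force passes 120 N, or if a joint passes its speed limit or range.

## Robot

A 6-joint arm with a two-finger parallel gripper is mounted at the origin on the work surface. World frame = base frame: x ahead of the robot, y to its left, z up, the work surface at z = 0. Lengths are in m, angles in degrees, forces in N, time in s.
With the tool pointing down it reaches from about 0.375 to 0.9 m from the base axis. Payload 3.1 kg.
Tool frame: the origin (TCP) lies on the centre line of the jaws, within the pads' length; the fingertips stand 19 mm ahead of it and the grasp point (between the pads) is the TCP; z points along the fingers, y is the direction in which the jaws open and shut (so a half turn about z gives the same grasp; the last joint's range is limited). The gripper opens to 87 mm and grips with 3 to 60 N. Pads are 19 mm wide; open, the fingers measure 117 mm over their backs; the gripper's body (75 mm by 190 mm) begins 51 mm behind the grasp point.
Start: joints at [-10.227, 30.224, 82.088, -0, 67.689, -10.227], TCP at [0.625, 0, 0.242] pointing down, gripper open.
Joint ranges: [-176.69, 176.69], [-43.24, 126.21], [12.49, 139.97], [-82, 262], [0, 151.66], [-163.58, 163.58]. Speed limits (degrees/s): [159.86, 159.86, 180, 180, 180, 180].

## Interface

Orientations are given as a 3x3 rotation matrix whose columns are the frame's x, y, z axes.
In Python, from rig import bot gives the robot as it stands.
- The arm moves only by the tool carry_out, never from a script. Its argument "targets" is a list of rows, each a list of 6 numbers: the shift along the tool's x, y, z each as a share of 200 mm, from -1 to 1, then the turn, a rotation vector about the tool's x, y, z each as a share of pi/2 rad, from -1 to 1. In form: [[dx, dy, dz, ax, ay, az], ...]. A call has 1 to 20 rows; each row is the pose to reach, as a shift and turn from the pose measured when the call began, along the tool's axes at that moment; what a row does not reach only later rows make up. A row lasts 1/8 s, in which the tool goes at most 62.5 mm and 10.7 degrees, less where a joint would pass 70% of its speed; a pose out of reach is approached as far as the arm can. A call with a number of a shift or a turn outside -1 to 1 is refused whole. A call with a gripper value outside its range is refused whole. "jaw" is the gripper's target within -1 to 1 (fully open at 1, half-way at 0, shut at -1), set as the call begins (left out, the last holds). The fingers move at their own pace and stop on an object; the grip force is fixed at half the most. Time passes only in rows, so rows that repeat a pose let the fingers close. It gives the time, the measured TCP pose, the force and the opening at its end, in the units of the state.
- bot.read_state(): the state, without advancing time (a new reading comes with each control period).
- bot.capture(name): name is "scene" or "side" or "wrist"; returns the picture (420x560x3 uint8, blue, green, red); there is no depth.
- bot.camera_info(name): a dict with "camera_matrix" (3x3 intrinsics, pixels), "view" (4x4, takes a point from world to camera coordinates); the wrist camera has in their place "mount" (4x4, takes a point from camera to tool coordinates, whose origin is the TCP and whose axes are the flange's). Camera axes: x right, y down, z forward; pixel columns grow to the right and rows downward; lengths in m; the calibration is good to about 2 mm. A picture is of the moment at which its call begins: read the wrist's pose just before it. camera_info takes no time and is no camera call.
- bot.hand_in(): hands the job in, once; it reports no verdict.
The state is a dict: "time_s": time; "joint_positions": joint angles; "qvel": joint speeds; "tau": joint torques, N m; "position": TCP position; "tcp_rot": TCP orientation; "force": force on the tool from outside, world axes, zero at the start; "moment": the same for the moment, N m; "opening": opening from 0.0 (shut) to 1.0 (fully open).
Only numpy, scipy, OpenCV 4.12 (cv2) and the standard library are available. Lean on these libraries where they do the work, as an engineer would, in place of code of your own. Each camera call takes 0.05 s, during which the arm holds its last target.

## Working session

There is one attempt and no reset: what is moved stays moved. The work goes in short steps, Python scripts to look and compute and a tool call to move; the robot and the scene stay as the last step left them, time stands still between calls to the robot, and variables do not carry over. Pictures are saved under pics/ and viewed, and the job is handed in when it is done.

Besides the shell and the picture viewer there is one more tool, called after "Emit:" as name([rows], argument=value, ...), one row to a line, values as JSON. carry_out: Moves the arm, as the interface text tells. Shift numbers are shares of 200 mm and turn numbers shares of pi/2 rad, none past 1 either way. Its arguments: {"type":"object","properties":{"targets":{"type":"array"},"jaw":{"type":"number"}},"required":["targets"]}

```bash
ls; mkdir -p pics
python3 - <<'E'
from rig import bot
import cv2,numpy as np
np.set_printoptions(precision=4,suppress=True)
s=bot.read_state()
for k,v in s.items(): print(k,np.array(v).tolist() if not isinstance(v,float) else v)
for n in ["scene","side","wrist"]:
    cv2.imwrite(f"pics/{n}0.png",bot.capture(n))
    print(n,bot.camera_info(n))
E
```

```text
pics
time_s 0.0
joint_positions [-10.228850301875843, 30.27980837982844, 82.1571150550806, 0.00012128431872583862, 67.68916631923332, -10.227698482220935]
qvel [0.01614636796878456, 0.05538349697941817, 0.04876072213440728, -0.018659202698225186, -0.0473050656314197, -0.06341528535023563]
tau [-0.0005457454426505137, -44.0045428276062, -17.659353017807007, 0.06325975991785526, 0.05832078633829951, -0.00015371938388852868]
position [0.6243003901235807, 0.00013932951525006675, 0.24055851802313805]
tcp_rot [[2.1333952874390392e-05, 0.9999976553887282, -0.0021653549151768605], [0.9999999226739251, -2.048361123484519e-05, 0.00039272454134276874], [0.00039267926626808755, -0.0021653631261053046, -0.9999975784998311]]
force [0.3383567021880136, -0.10789013110272129, -0.053177485636223036]
moment [-0.00019505017400861516, 0.004771410327307012, 0.012559601472075119]
opening 0.9999358151242685
scene {'camera_matrix': array([[385.7531,   0.    , 280.1072],
       [  0.    , 385.7531, 212.5869],
       [  0.    ,   0.    ,   1.    ]]), 'view': array([[ 0.6984,  0.7157, -0.0049, -0.4681],
       [ 0.6111, -0.5998, -0.5166, -0.1904],
       [-0.3727,  0.3577, -0.8562,  1.2578],
       [ 0.    ,  0.    ,  0.    ,  1.    ]])}
side {'camera_matrix': array([[452.1771,   0.    , 284.2684],
       [  0.    , 452.1771, 212.101 ],
       [  0.    ,   0.    ,   1.    ]]), 'view': array([[-0.9891, -0.1464, -0.0183,  0.5644],
       [-0.0736,  0.5969, -0.799 ,  0.0757],
       [ 0.1279, -0.7889, -0.6011,  1.1448],
       [ 0.    ,  0.    ,  0.    ,  1.    ]])}
wrist {'camera_matrix': array([[294.2224,   0.    , 272.5712],
       [  0.    , 294.2224, 203.953 ],
       [  0.    ,   0.    ,   1.    ]]), 'mount': array([[-0.0003, -0.9651, -0.2618,  0.072 ],
       [ 1.    ,  0.0001, -0.0015, -0.    ],
       [ 0.0015, -0.2618,  0.9651, -0.1445],
       [ 0.    ,  0.    ,  0.    ,  1.    ]])}
```

View pics/scene0.png

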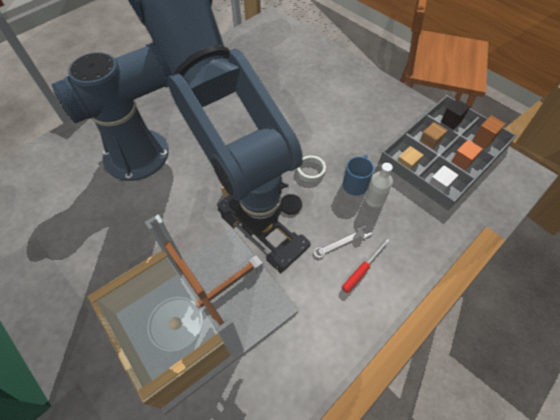

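View pics/side0.png

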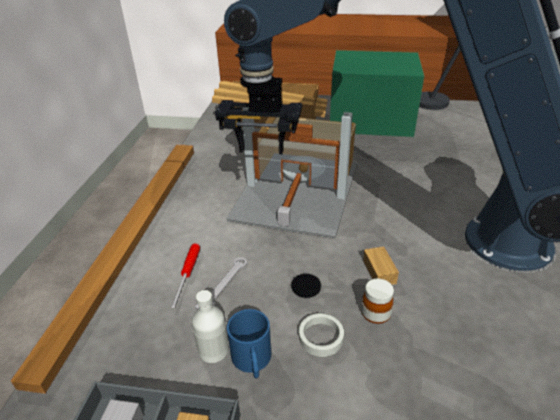

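View pics/wrist0.png

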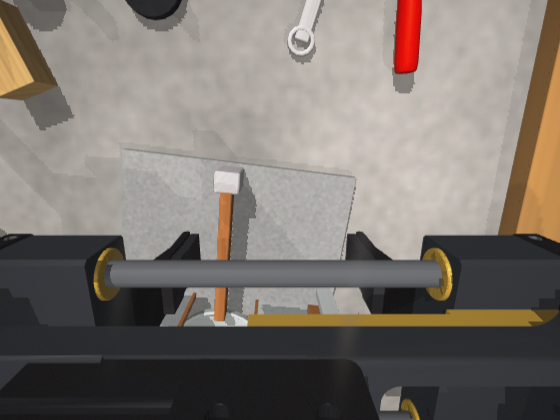

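```bash
cat > h.py <<'E'
from rig import bot
import cv2,numpy as np
np.set_printoptions(precision=4,suppress=True)
def cam(n,s=None):
    c=bot.camera_info(n);K=np.array(c["camera_matrix"])
    if n=="wrist":
        s=s or bot.read_state()
        T=np.eye(4);T[:3,:3]=np.array(s["tcp_rot"]);T[:3,3]=s["position"]
        M=T@np.array(c["mount"])
    else: M=np.linalg.inv(np.array(c["view"]))
    return K,M
def ray(C,uv):
    K,M=C
    d=M[:3,:3]@np.linalg.inv(K)@np.array([uv[0],uv[1],1.])
    return M[:3,3],d/np.linalg.norm(d)
def onz(C,uv,z):
    o,d=ray(C,uv);return o+d*(z-o[2])/d[2]
def proj(C,p):
    K,M=C
    q=np.linalg.inv(M)@np.append(p,1);q=K@q[:3];return q[:2]/q[2]
def tri(rays):
    A=np.zeros((3,3));b=np.zeros(3)
    for o,d in rays:
        P=np.eye(3)-np.outer(d,d);A+=P;b+=P@o
    x=np.linalg.solve(A,b)
    return x,[np.linalg.norm((np.eye(3)-np.outer(d,d))@(x-o)) for o,d in rays]
def crop(src,x0,y0,x1,y1,k,out):
    im=cv2.imread(src)[y0:y1,x0:x1]
    cv2.imwrite(out,cv2.resize(im,None,fx=k,fy=k,interpolation=cv2.INTER_CUBIC))
E
python3 - <<'E'
from h import *
crop("pics/scene0.png",80,200,310,410,3,"pics/sc_c.png")
crop("pics/side0.png",220,100,370,245,5,"pics/si_c.png")
C=cam("wrist");
for uv in [(123,149),(355,178)]: print(onz(C,uv,.012))
S=cam("scene")
for uv in [(298,312),(248,219)]: print(onz(S,uv,.012))
D=cam("side")
for uv in [(230,220),(336,234)]: print(onz(D,uv,.012))
E
```

```text
[0.4361 0.0422 0.012 ]
[0.7292 0.0055 0.012 ]
[0.7339 0.0012 0.012 ]
[0.4428 0.0924 0.012 ]
[0.7164 0.0131 0.012 ]
[0.4304 0.0366 0.012 ]
```

View pics/sc_c.png

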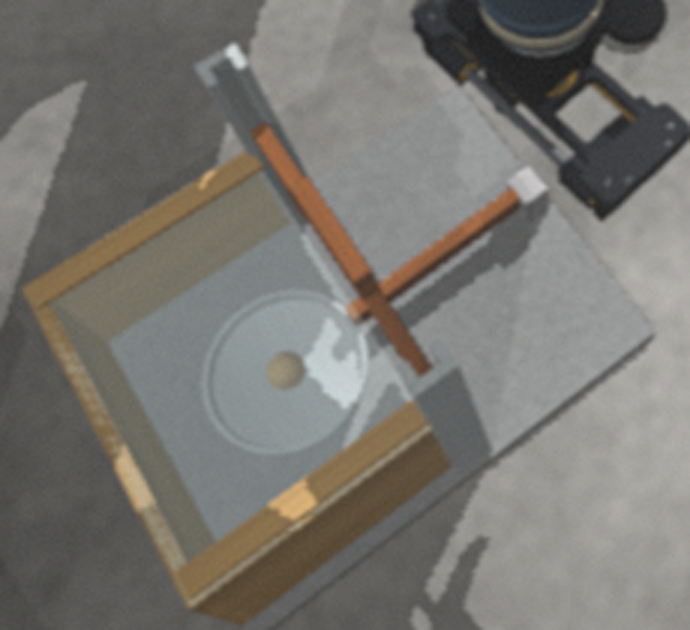

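View pics/si_c.png

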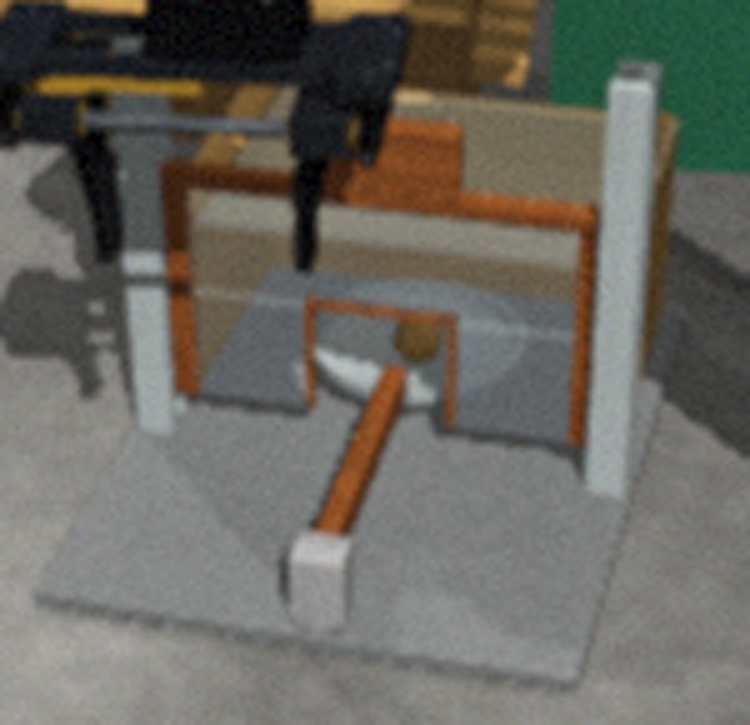

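```bash
cat > fit.py <<'E'
from h import *
from scipy.optimize import least_squares
def Tc(p,loc):
    c,s=np.cos(p[2]),np.sin(p[2]);l=np.array(loc,float)
    return np.array([p[0]+c*l[0]-s*l[1],p[1]+s*l[0]+c*l[1],l[2]])
C={n:cam(n) for n in["scene","side","wrist"]}
obs=[("wrist",(123,149),(-.18,-.15,.012)),("wrist",(355,178),(-.18,.15,.012)),
("scene",(297.5,311.5),(-.18,.15,.012)),
("side",(220+38/5,100+598/5),(-.18,.15,.012)),("side",(220+577/5,100+668/5),(-.18,-.15,.012))]
f=lambda p:np.concatenate([(proj(C[n],Tc(p,l))-np.array(uv))/C[n][0][0,0] for n,uv,l in obs])
r=least_squares(f,[.561,-.155,np.radians(-97)])
print(r.x,np.degrees(r.x[2]));print((r.fun*400).reshape(-1,2))
E
cat >> fit.py <<'E'
for l in [(-.016,-.135,.262),(-.016,.135,.262),(.0,.125,.15),(.205,.13,.142),(.205,-.13,.142),(.0,0,.19)]:
    print(l,[(n,proj(C[n],Tc(r.x,l))) for n in("scene","side")])
E
python3 fit.py
```

```text
[ 0.5601 -0.1553 -1.6951] -97.12042215610673
[[-2.7089  0.3451]
 [ 2.0864  0.8523]
 [ 0.7519 -1.2268]
 [-1.9459 -1.6921]
 [-0.6823  1.4152]]
(-0.016, -0.135, 0.262) [('scene', array([160.0823, 216.9954])), ('side', array([345.4506, 117.474 ]))]
(-0.016, 0.135, 0.262) [('scene', array([229.0265, 316.4002])), ('side', array([244.3131, 107.3014]))]
(0.0, 0.125, 0.15) [('scene', array([226.3495, 332.4155])), ('side', array([252.3898, 142.5546]))]
(0.205, 0.13, 0.142) [('scene', array([140.2648, 399.9811])), ('side', array([271.7801, 114.6715]))]
(0.205, -0.13, 0.142) [('scene', array([ 87.4535, 297.4233])), ('side', array([353.2217, 123.0578]))]
(0.0, 0, 0.19) [('scene', array([192.3204, 280.7872])), ('side', array([295.2177, 134.578 ]))]
```

Run:
```python
from h import *
S=cam("scene");D=cam("side")
# bystanders rough: base points on bench
for n,u in dict(tape=(312,168),mug=(358,176),glue=(379,203),wrenchA=(318,253),wrenchB=(370,234),sdA=(346,290),sdB=(388,240),cap=(291,205)).items(): print("scene",n,onz(S,u,0.02))
for n,u in dict(sdA=(195,246),sdB=(176,303),wrA=(242,262),wrB=(215,298),cap=(306,286),offcut=(380,264),jarbase=(378,312),tape=(321,335),mugbase=(250,355),gluebase=(212,350)).items(): print("side",n,onz(D,u,0.012))
```

```text
scene tape [0.4493 0.3544 0.02  ]
scene mug [0.5693 0.4325 0.02  ]
scene glue [0.6756 0.4005 0.02  ]
scene wrenchA [0.66   0.1543 0.02  ]
scene wrenchB [0.722  0.3011 0.02  ]
scene sdA [0.7819 0.1289 0.02  ]
scene sdB [0.7688 0.3219 0.02  ]
scene cap [0.4996 0.2113 0.02  ]
side sdA [0.7783 0.1278 0.012 ]
side sdB [0.7625 0.3153 0.012 ]
side wrA [0.6479 0.1699 0.012 ]
side wrB [0.6817 0.2901 0.012 ]
side cap [0.487  0.2284 0.012 ]
side offcut [0.3209 0.1349 0.012 ]
side jarbase [0.3281 0.2834 0.012 ]
side tape [0.4425 0.3586 0.012 ]
side mugbase [0.5748 0.4241 0.012 ]
side gluebase [0.6512 0.4228 0.012 ]
```

Emit:
carry_out([
  [0,0,-0.2,0,0,0],
  [0,0,-0.42,0,0,-0.05],
  [-0.08,-0.03,-0.42,0,0,-0.15],
  [-0.18,-0.07,-0.42,0,0,-0.25],
  [-0.28,-0.12,-0.42,0,0,-0.35],
  [-0.4,-0.16,-0.42,0,0,-0.46],
  [-0.5,-0.2,-0.42,0,0,-0.56],
  [-0.6,-0.25,-0.42,0,0,-0.66],
  [-0.7,-0.29,-0.42,0,0,-0.76],
  [-0.75,-0.31,-0.42,0,0,-0.86],
  [-0.775,-0.32,-0.42,0,0,-0.921],
  [-0.775,-0.32,-0.42,0,0,-0.921],
  [-0.775,-0.32,-0.42,0,0,-0.921],
])

```text
time_s: 1.78
position: [0.5606, -0.1546, 0.3247]
tcp_rot: [[-0.992, 0.125, -0.002], [0.125, 0.992, 0.001], [0.002, 0.0, -1.0]]
force: [1.0, -0.5, 1.3]
opening: 0.999
```

Run:
```python
from h import *
s=bot.read_state();print(s["position"],np.array(s["tcp_rot"]),s["joint_positions"],s["time_s"])
for n in["wrist","side"]: cv2.imwrite(f"pics/{n}1.png",bot.capture(n))
crop("pics/side1.png",200,60,390,245,4,"pics/si1_c.png")
```

```text
[ 0.5606 -0.1546  0.3247] [[-0.9921  0.1251 -0.002 ]
 [ 0.1251  0.9921  0.0007]
 [ 0.0021  0.0004 -1.    ]] [ -26.4198   22.0273   82.4097   -0.0159   75.6821 -109.2294] 1.775
```

View pics/wrist1.png

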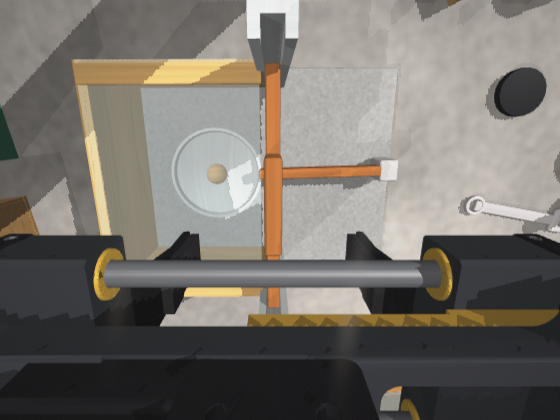

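View pics/si1_c.png

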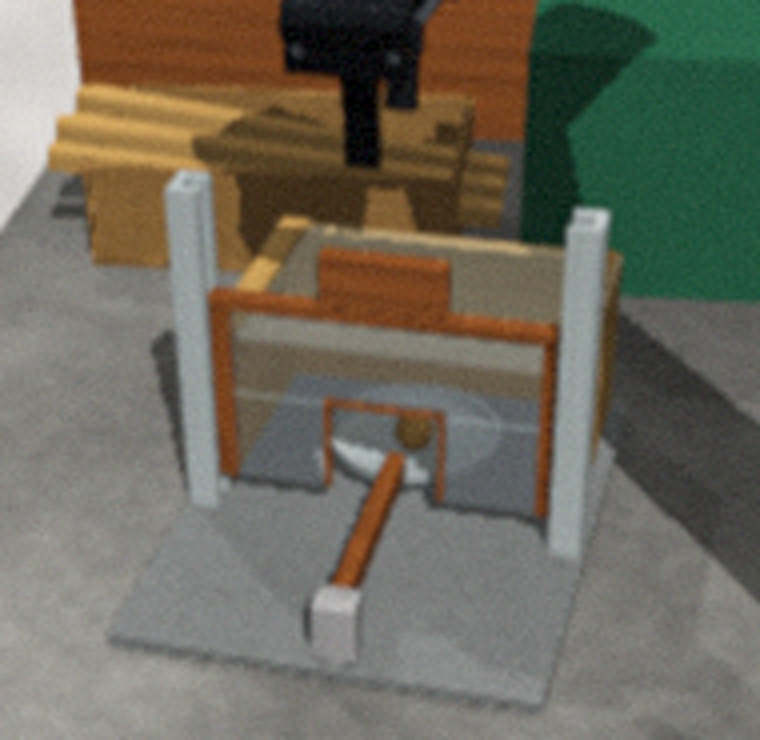

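```bash
python3 - <<'E'
from h import *
D=cam("side");W=cam("wrist")
p=np.array([.5601,-.1553]);a=np.radians(-97.12)
xc=np.array([np.cos(a),np.sin(a),0]);yc=np.array([-np.sin(a),np.cos(a),0]);O=np.array([*p,0])
def onx(C,uv,x):
    o,d=ray(C,uv);t=(x-(o-O)@xc)/(d@xc);q=o+t*d-O;return np.array([q@xc,q@yc,q[2]])
def loc(q): q=q-O; return np.array([q@xc,q@yc,q[2]])
for n,uv in dict(tl=(280,122.2),tr=(312.5,125.5),raill=(253,133.5),railr=(338.5,141.5),bl=(280,134.5)).items(): print(n,onx(D,(200+(uv[0]-200),uv[1]),-.008))
for n,uv in dict(gtl=(265,156),gtr=(282,156),sill1=(398,67)).items():
    print(n,[loc(onz(W,uv,z)) for z in(.19,.2)])
print(loc(onz(W,(398,67),.012)))
# post tops in side
for uv in [(200+178/4,60+180/4),(200+605/4,60+218/4)]: print(onx(D,uv,-.016))
# block top face in wrist; handle
print("block",[loc(onz(W,u,.058)) for u in[(380,161),(397,160),(397,179),(381,180)]])
print("handle",[loc(onz(W,u,.058)) for u in[(285,168),(285,178.5),(380,166),(380,175)]])
print("ball",[loc(onz(W,u,.0375)) for u in[(216.5,173.5)]])
E
python3 - <<'E'
import sys;sys.path.insert(0,".")
from h import *
crop("pics/wrist1.png",160,50,410,250,3,"pics/w1c.png")
E
```

```text
tl [-0.008   0.0397  0.2258]
tr [-0.008  -0.049   0.2263]
raill [-0.008   0.1184  0.1831]
railr [-0.008  -0.1199  0.1882]
bl [-0.008   0.0406  0.1894]
gtl [array([ 0.0058, -0.0428,  0.19  ]), array([ 0.0055, -0.0438,  0.2   ])]
gtr [array([-0.0103, -0.0428,  0.19  ]), array([-0.0099, -0.0438,  0.2   ])]
sill1 [array([-0.111 , -0.1199,  0.19  ]), array([-0.1071, -0.1181,  0.2   ])]
[-0.181  -0.1512  0.012 ]
[-0.016   0.134   0.2686]
[-0.016  -0.149   0.2716]
block [array([-0.151 , -0.0226,  0.058 ]), array([-0.1746, -0.0239,  0.058 ]), array([-0.1775,  0.0028,  0.058 ]), array([-0.155 ,  0.0043,  0.058 ])]
handle [array([-0.0188, -0.0129,  0.058 ]), array([-0.019,  0.002,  0.058]), array([-0.1517, -0.0156,  0.058 ]), array([-0.1529, -0.0029,  0.058 ])]
ball [array([ 0.0815, -0.0019,  0.0375])]
```

View pics/w1c.png

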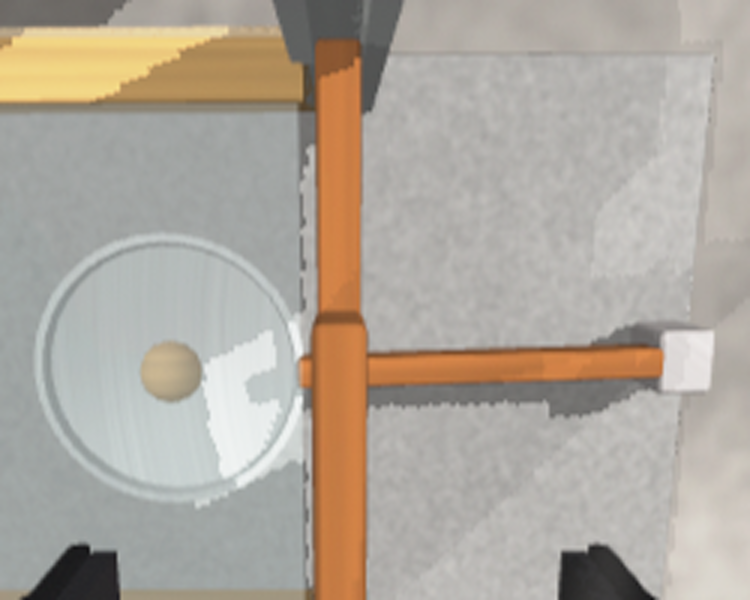

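Emit:
carry_out([
  [0,0.005,0.05,0,0,0],
  [0,0.005,0.15,0,0,0],
  [0,0.005,0.25,0,0,0],
  [0,0.005,0.35,0,0,0],
  [0,0.005,0.43,0,0,0],
  [0,0.005,0.49,0,0,0],
  [0,0.005,0.53,0,0,0],
  [0,0.005,0.53,0,0,0],
])

```text
time_s: 2.88
position: [0.5604, -0.1534, 0.2183]
tcp_rot: [[-0.992, 0.124, -0.003], [0.124, 0.992, 0.001], [0.003, 0.001, -1.0]]
force: [-0.0, 0.1, -0.5]
opening: 0.999
```

Run:
```python
from h import *
s=bot.read_state();print(s["position"],s["force"],s["time_s"])
for n in["wrist","side"]: cv2.imwrite(f"pics/{n}2.png",bot.capture(n))
crop("pics/side2.png",230,60,370,180,5,"pics/si2_c.png")
```

```text
[ 0.5604 -0.1534  0.2183] [-0.0292  0.1007 -0.4511] 2.875
```

View pics/wrist2.png

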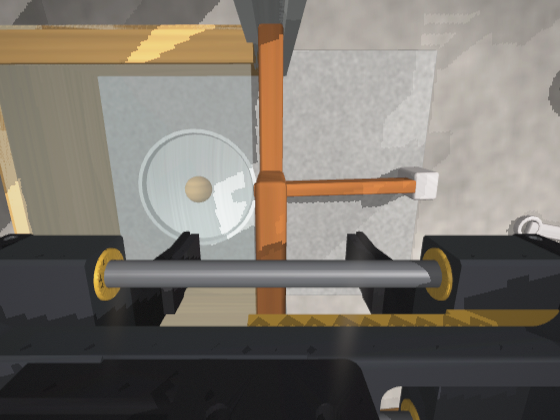

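View pics/si2_c.png

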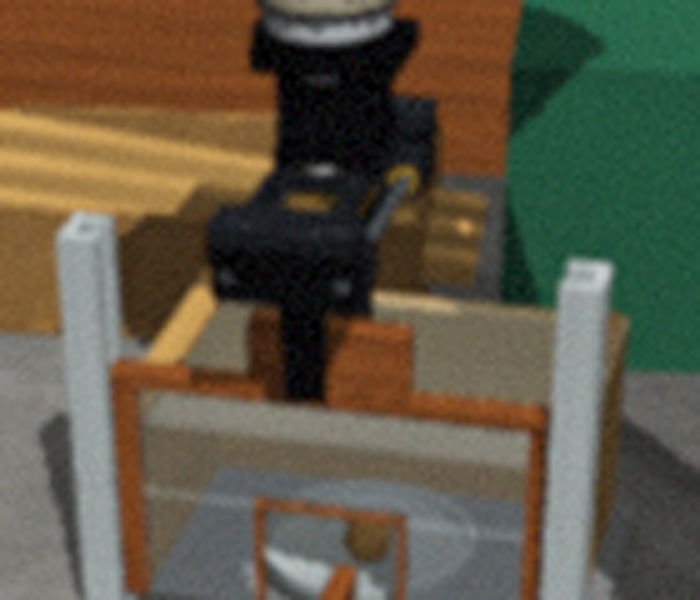

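Emit:
carry_out([
  [0,0,0.03,0,0,0],
  [0,0,0.06,0,0,0],
  [0,0,0.06,0,0,0],
])

```text
time_s: 3.35
position: [0.5605, -0.1535, 0.2065]
tcp_rot: [[-0.992, 0.124, -0.002], [0.124, 0.992, 0.001], [0.002, 0.0, -1.0]]
force: [-0.4, -0.2, 1.1]
opening: 1.002
```

Emit:
carry_out([
  [0,0,0,0,0,0],
  [0,0,0,0,0,0],
  [0,0,0,0,0,0],
  [0,0,0,0,0,0],
  [0,0,0,0,0,0],
  [0,0,0,0,0,0],
  [0,0,0,0,0,0],
  [0,0,0,0,0,0],
], jaw=-1)

```text
time_s: 4.35
position: [0.5604, -0.1544, 0.2066]
tcp_rot: [[-0.992, 0.123, -0.002], [0.123, 0.992, -0.002], [0.002, -0.002, -1.0]]
force: [0.4, 1.9, 2.4]
opening: 0.18
```

Emit:
carry_out([
  [0,0,-0.02,0,0,0],
  [0,0,-0.05,0,0,0],
  [0,0,-0.09,0,0,0],
  [0,0,-0.13,0,0,0],
  [0,0,-0.17,0,0,0],
  [0,0,-0.21,0,0,0],
  [0,0,-0.25,0,0,0],
  [0,0,-0.29,0,0,0],
  [0,0,-0.33,0,0,0],
  [0,0,-0.37,0,0,0],
  [0,0,-0.41,0,0,0],
  [0,0,-0.44,0,0,0],
  [0,0,-0.465,0,0,0],
  [0,0,-0.48,0,0,0],
  [0,0,-0.49,0,0,0],
  [0,0,-0.495,0,0,0],
  [0,0,-0.495,0,0,0],
])

```text
time_s: 6.48
position: [0.5567, -0.1538, 0.2947]
tcp_rot: [[-0.992, 0.124, -0.018], [0.124, 0.992, 0.003], [0.019, 0.001, -1.0]]
force: [7.2, -7.4, -47.9]
opening: 0.18
```

Run:
```python
from h import *
s=bot.read_state();print(s["position"],s["force"],s["time_s"])
for n in["side"]: cv2.imwrite(f"pics/{n}3.png",bot.capture(n))
crop("pics/side3.png",200,40,390,245,4,"pics/si3_c.png")
```

```text
[ 0.5567 -0.1538  0.2947] [  7.1974  -7.3659 -47.8844] 6.475
```

View pics/si3_c.png

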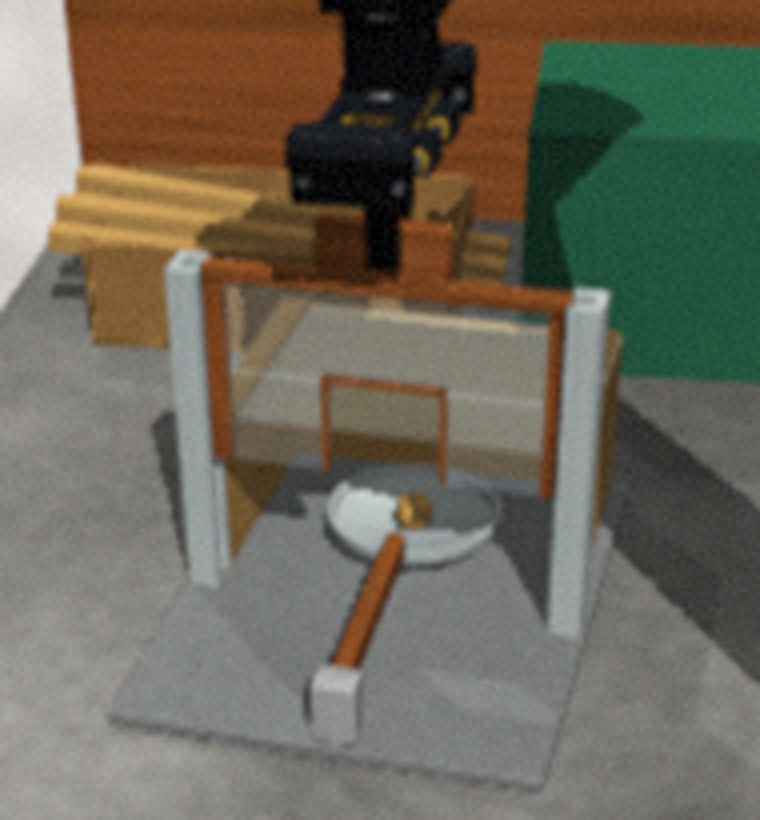

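Run:
```python
from h import *
D=cam("side")
p=np.array([.5601,-.1553]);a=np.radians(-97.12)
xc=np.array([np.cos(a),np.sin(a),0]);yc=np.array([-np.sin(a),np.cos(a),0]);O=np.array([*p,0])
def onx(C,uv,x):
    o,d=ray(C,uv);t=(x-(o-O)@xc)/(d@xc);q=o+t*d-O;return np.array([q@xc,q@yc,q[2]])
f=lambda u,v,oy:onx(D,(200+u/4,oy+v/4),-.004)
print("before"); 
for q in [(212,292),(555,328),(328,402),(443,412),(235,475),(545,517),(326,486),(441,501)]: print(f(*q,60))
print("after")
for q in [(205,262),(570,293),(325,378),(446,390),(225,460),(548,498),(323,468),(444,482)]: print(f(*q,40))
```

```text
before
[-0.004   0.1198  0.1825]
[-0.004  -0.1201  0.1846]
[-0.004   0.0379  0.1061]
[-0.004  -0.0454  0.1097]
[-0.004   0.1112  0.0334]
[-0.004  -0.1211  0.0339]
[-0.004   0.0411  0.0347]
[-0.004  -0.0452  0.0354]
after
[-0.004   0.1196  0.2635]
[-0.004  -0.1252  0.267 ]
[-0.004   0.0383  0.1876]
[-0.004  -0.0461  0.1889]
[-0.004   0.1143  0.1135]
[-0.004  -0.119   0.1154]
[-0.004   0.0414  0.117 ]
[-0.004  -0.046   0.1178]
```

Emit:
carry_out([
  [0,0,0,0,0,0],
  [0,0,0,0,0,0],
  [0,0,0,0,0,0],
])

```text
time_s: 6.9
position: [0.5567, -0.1539, 0.2945]
tcp_rot: [[-0.992, 0.124, -0.018], [0.124, 0.992, 0.003], [0.018, 0.001, -1.0]]
force: [2.2, -3.8, -15.5]
opening: 0.181
```

Emit:
carry_out([
  [0,0,-0.01,0,0,0],
  [0,0,-0.02,0,0,0],
  [0,0,-0.02,0,0,0],
  [0,0,-0.02,0,0,0],
])

```text
time_s: 7.4
position: [0.5567, -0.1539, 0.2946]
tcp_rot: [[-0.992, 0.124, -0.02], [0.124, 0.992, 0.004], [0.02, 0.002, -1.0]]
force: [7.2, -5.1, -30.9]
opening: 0.178
```

Emit:
carry_out([
  [0,0,0.005,0,0,0],
  [0,0,0.005,0,0,0],
  [0,0,0.01,0,0,0],
])

```text
time_s: 7.78
position: [0.5567, -0.1539, 0.2944]
tcp_rot: [[-0.992, 0.124, -0.018], [0.124, 0.992, 0.003], [0.018, 0.001, -1.0]]
force: [-0.6, -1.5, 1.1]
opening: 0.18
```

Emit:
carry_out([
  [0,0,0,0,0,0],
  [0,0,0,0,0,0],
  [0,0,0,0,0,0],
  [0,0,0,0,0,0],
  [0,0,0,0,0,0],
  [0,0,0,0,0,0],
], jaw=1)

```text
time_s: 8.52
position: [0.5567, -0.1539, 0.2943]
tcp_rot: [[-0.992, 0.124, -0.018], [0.124, 0.992, 0.003], [0.019, 0.001, -1.0]]
force: [1.1, 0.4, -0.7]
opening: 0.778
```

Run:
```python
from h import *
s=bot.read_state();print(s["position"],np.array(s["tcp_rot"]),s["force"],s["time_s"],s["joint_positions"])
for n in["side","wrist","scene"]: cv2.imwrite(f"pics/{n}4.png",bot.capture(n))
crop("pics/side4.png",200,40,390,245,4,"pics/si4_c.png")
```

```text
[ 0.5567 -0.1539  0.2943] [[-0.9922  0.1237 -0.0184]
 [ 0.1236  0.9923  0.0033]
 [ 0.0187  0.001  -0.9998]] [ 1.0576  0.4424 -0.7038] 8.525 [ -26.3818   23.7184   84.6615   -0.3156   72.648  -109.1812]
```

View pics/si4_c.png

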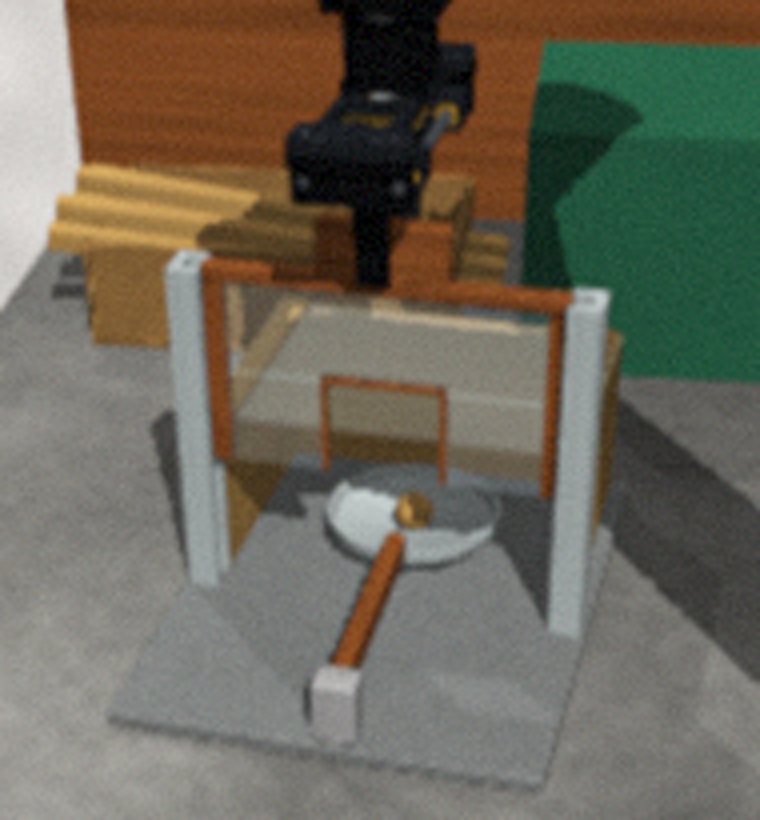

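View pics/wrist4.png

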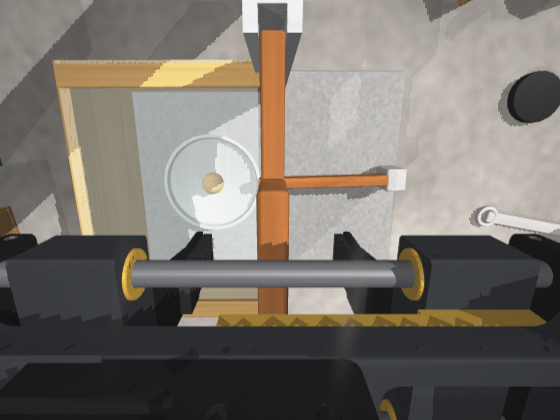

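```bash
cat > rel.py <<'E'
from h import *
from scipy.spatial.transform import Rotation as Ro
def Rdown(h): # tool y heading h deg, z down
    a=np.radians(h);y=np.array([np.cos(a),np.sin(a),0]);z=np.array([0,0,-1.]);return np.column_stack([np.cross(y,z),y,z])
def rel(p,h):
    s=bot.read_state();R=np.array(s["tcp_rot"]);d=R.T@(np.array(p)-s["position"])/.2
    r=Ro.from_matrix(R.T@Rdown(h)).as_rotvec()/(np.pi/2);return np.r_[d,r]
E
python3 - <<'E'
from rel import *
for p,h in [((.5567,-.1539,.365),82.9),((.5603,-.11,.365),60),((.564,-.0646,.365),-5.3),((.564,-.0646,.20),-5.3)]: print(rel(p,h))
E
```

```text
[ 0.0067  0.0005 -0.3532  0.0006 -0.0118 -0.0001]
[ 0.016   0.2205 -0.3528 -0.0018 -0.0118  0.2544]
[ 0.0257  0.4481 -0.3524 -0.0086 -0.0099  0.9799]
[ 0.0104  0.4473  0.4725 -0.0086 -0.0099  0.9799]
```

Emit:
carry_out([
  [0,0,-0.08,0,-0.006,0],
  [0,0,-0.2,0,-0.01,0],
  [0.007,0,-0.32,0,-0.012,0],
  [0.007,0.05,-0.353,0,-0.012,0.08],
  [0.01,0.12,-0.353,-0.001,-0.012,0.18],
  [0.012,0.2,-0.353,-0.002,-0.012,0.28],
  [0.015,0.28,-0.353,-0.003,-0.012,0.38],
  [0.018,0.34,-0.353,-0.004,-0.012,0.48],
  [0.02,0.4,-0.353,-0.005,-0.011,0.58],
  [0.023,0.43,-0.353,-0.006,-0.011,0.68],
  [0.026,0.448,-0.353,-0.007,-0.01,0.78],
  [0.026,0.448,-0.353,-0.008,-0.01,0.88],
  [0.026,0.448,-0.353,-0.009,-0.01,0.95],
  [0.026,0.448,-0.353,-0.009,-0.01,0.98],
  [0.022,0.448,-0.15,-0.009,-0.01,0.98],
  [0.018,0.448,0.05,-0.009,-0.01,0.98],
  [0.014,0.447,0.2,-0.009,-0.01,0.98],
  [0.011,0.447,0.3,-0.009,-0.01,0.98],
  [0.011,0.447,0.32,-0.009,-0.01,0.98],
  [0.011,0.447,0.32,-0.009,-0.01,0.98],
])

```text
time_s: 11.18
position: [0.5651, -0.0649, 0.2315]
tcp_rot: [[0.092, 0.996, 0.002], [0.996, -0.092, -0.0], [-0.0, 0.002, -1.0]]
force: [-0.4, -0.3, 0.8]
opening: 1.0
```

Run:
```python
from h import *
s=bot.read_state();print(s["position"],np.array(s["tcp_rot"]),s["force"],s["time_s"],s["joint_positions"],s["opening"])
for n in["side","wrist","scene"]: cv2.imwrite(f"pics/{n}5.png",bot.capture(n))
crop("pics/side5.png",200,40,390,245,4,"pics/si5_c.png")
```

```text
[ 0.5651 -0.0649  0.2315] [[ 0.0925  0.9957  0.0021]
 [ 0.9957 -0.0925 -0.0003]
 [-0.0001  0.0022 -1.    ]] [-0.3654 -0.3095  0.8102] 11.175 [-17.8191  26.5358  91.0081   0.0229  62.3342 -12.523 ] 0.9998279696922543
```

View pics/wrist5.png

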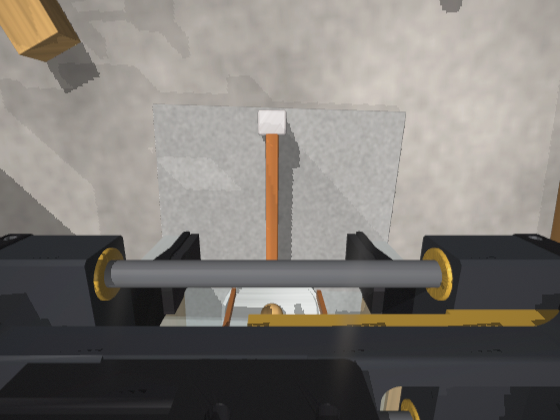

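View pics/scene5.png

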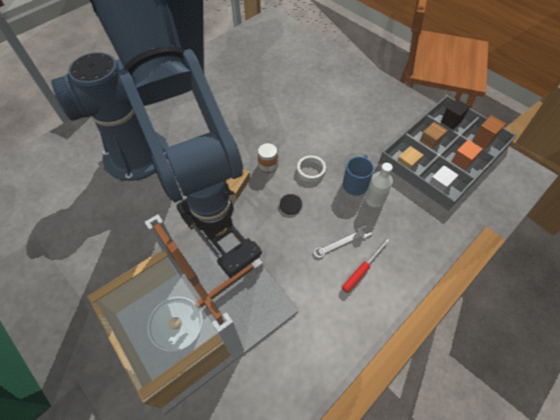

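View pics/si5_c.png

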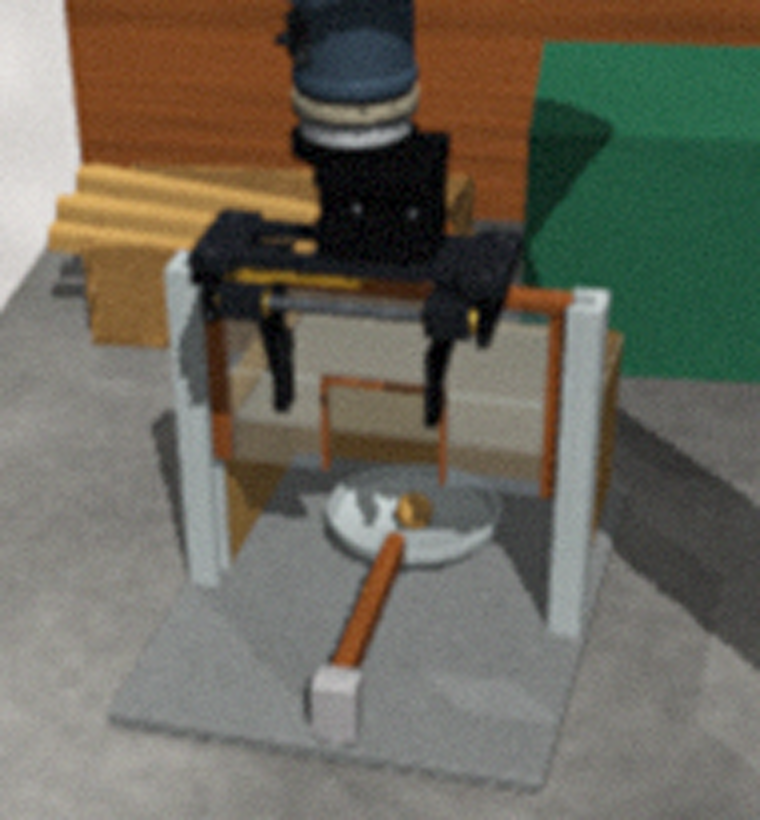

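Run:
```python
from h import *
s=bot.read_state();W=cam("wrist")
im=cv2.imread("pics/wrist5.png").astype(int)
m=(im[...,2]-im[...,0]>50)
for v in (145,170,200,230,250):
    u=np.where(m[v,255:290])[0]+255; print(v,u.min(),u.max(),onz(W,((u.min()+u.max())/2+.0,v),.058))
R=np.array(s["tcp_rot"])
for uv in[(272,134),(272,112)]:
    q=onz(W,uv,.058);print(R.T@(q-s["position"]))
```

```text
145 266 277 [ 0.5688 -0.0146  0.058 ]
170 266 277 [ 0.5663 -0.0412  0.058 ]
200 266 277 [ 0.5631 -0.0747  0.058 ]
230 266 277 [ 0.5598 -0.1101  0.058 ]
250 266 277 [ 0.5575 -0.1349  0.058 ]
[ 0.062  -0.0011  0.1738]
[ 0.0841 -0.0011  0.1738]
```

Emit:
carry_out([
  [0,-0.007,0.05,0,0,0],
  [0,-0.007,0.15,0,0,0],
  [0,-0.007,0.27,0,0,0],
  [0,-0.007,0.39,0,0,0],
  [0,-0.007,0.51,0,0,0],
  [0,-0.007,0.62,0,0,0],
  [0,-0.007,0.71,0,0,0],
  [0,-0.007,0.79,0,0,0],
  [0,-0.007,0.85,0,0,0],
  [0,-0.007,0.89,0,0,0],
  [0,-0.007,0.915,0,0,0],
  [0,-0.007,0.92,0,0,0],
  [0,-0.007,0.92,0,0,0],
  [0,-0.007,0.92,0,0,0],
])

```text
time_s: 13.08
position: [0.5647, -0.065, 0.0483]
tcp_rot: [[0.092, 0.996, 0.004], [0.996, -0.092, -0.001], [-0.001, 0.004, -1.0]]
force: [-0.1, 0.7, -1.0]
opening: 1.0
```

Run:
```python
from h import *
s=bot.read_state();print(s["position"],np.array(s["tcp_rot"]),s["force"],s["moment"],s["time_s"],s["joint_positions"],s["opening"])
for n in["side","wrist","scene"]: cv2.imwrite(f"pics/{n}6.png",bot.capture(n))
crop("pics/side6.png",200,40,390,245,4,"pics/si6_c.png")
```

```text
[ 0.5647 -0.065   0.0483] [[ 0.0925  0.9957  0.004 ]
 [ 0.9957 -0.0925 -0.0009]
 [-0.0005  0.004  -1.    ]] [-0.1062  0.7447 -0.9872] [ 0.0291  0.0049 -0.0164] 13.075 [-17.839   42.231   98.2693   0.0309  39.2666 -12.5571] 1.0004289588919861
```

View pics/si6_c.png

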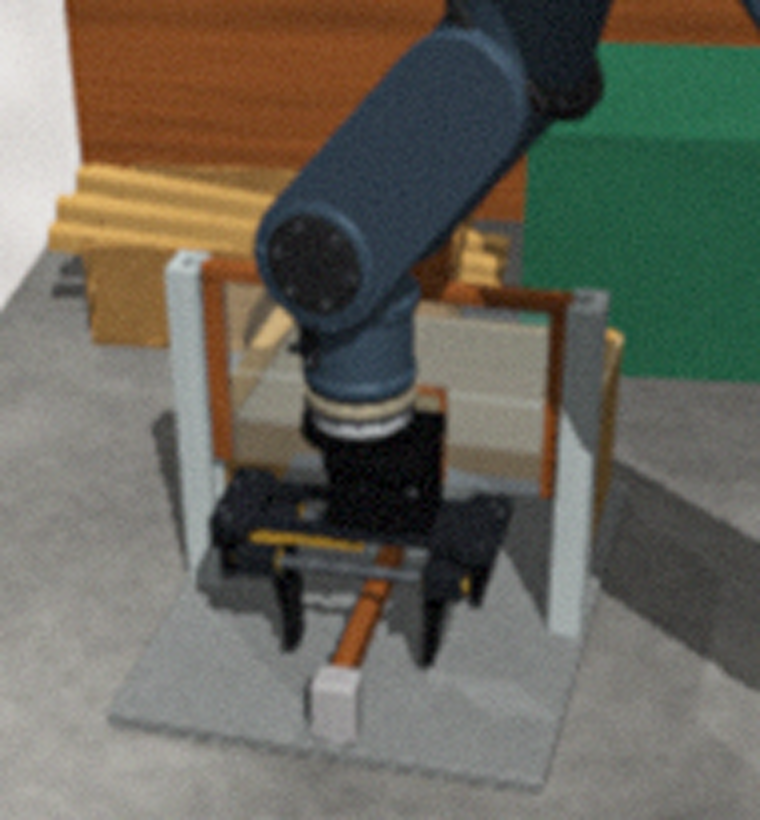

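View pics/wrist6.png

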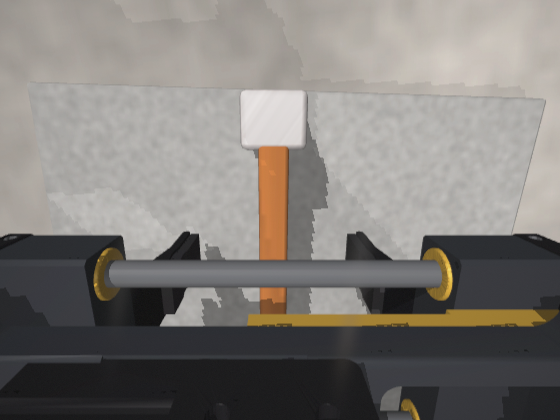

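Emit:
carry_out([
  [0,0,0,0,0,0],
  [0,0,0,0,0,0],
  [0,0,0,0,0,0],
  [0,0,0,0,0,0],
  [0,0,0,0,0,0],
  [0,0,0,0,0,0],
  [0,0,0,0,0,0],
  [0,0,0,0,0,0],
], jaw=-1)

```text
time_s: 14.22
position: [0.5646, -0.065, 0.0481]
tcp_rot: [[0.092, 0.996, 0.004], [0.996, -0.092, -0.001], [-0.0, 0.004, -1.0]]
force: [0.3, -0.3, 0.2]
opening: 0.175
```

Run:
```python
from h import *
s=bot.read_state();print(s["position"],np.array(s["tcp_rot"]),s["force"],s["moment"],s["time_s"],s["opening"])
for n in["side","wrist","scene"]: cv2.imwrite(f"pics/{n}7.png",bot.capture(n))
crop("pics/scene7.png",80,200,310,410,3,"pics/sc7_c.png")
```

```text
[ 0.5646 -0.065   0.0481] [[ 0.0925  0.9957  0.0036]
 [ 0.9957 -0.0925 -0.0008]
 [-0.0005  0.0037 -1.    ]] [ 0.2796 -0.271   0.1669] [0.0053 0.0064 0.0284] 14.225 0.17542678447668078
```

View pics/sc7_c.png

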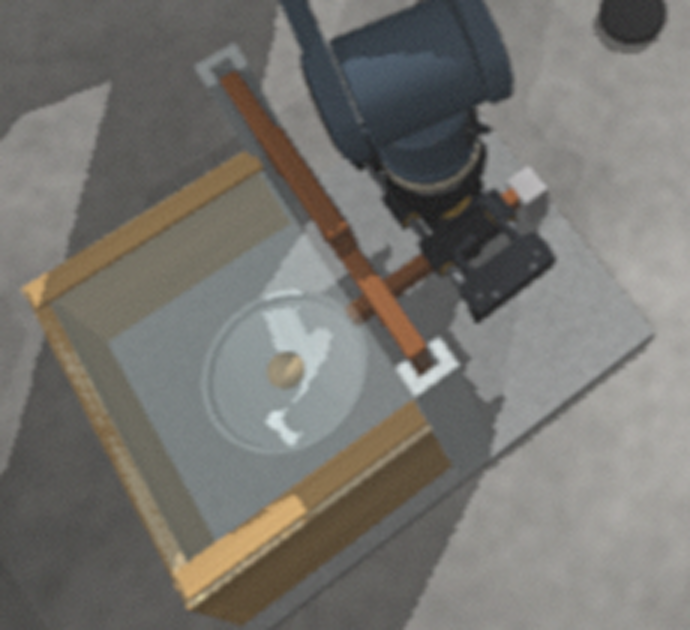

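Emit:
carry_out([
  [0,0,-0.002,0,0,0],
  [0,0,-0.006,0,0,0],
  [0,0,-0.012,0,0,0],
  [0,0,-0.02,0,0,0],
  [0,0,-0.03,0,0,0],
  [0,0,-0.04,0,0,0],
  [0,0,-0.05,0,0,0],
  [0,0,-0.06,0,0,0],
  [0,0,-0.07,0,0,0],
  [0,0,-0.08,0,0,0],
  [0,0,-0.088,0,0,0],
  [0,0,-0.094,0,0,0],
  [0,0,-0.098,0,0,0],
  [0,0,-0.1,0,0,0],
  [0,0,-0.1,0,0,0],
])

```text
time_s: 16.25
position: [0.5646, -0.065, 0.0681]
tcp_rot: [[0.093, 0.996, 0.004], [0.996, -0.093, -0.001], [-0.0, 0.004, -1.0]]
force: [0.4, 0.0, -2.5]
opening: 0.157
```

Run:
```python
from h import *
s=bot.read_state();print(s["position"],np.array(s["tcp_rot"]),s["force"],s["moment"],s["time_s"],s["opening"])
for n in["side","wrist","scene"]: cv2.imwrite(f"pics/{n}8.png",bot.capture(n))
crop("pics/scene8.png",80,200,310,410,3,"pics/sc8_c.png")
crop("pics/side8.png",200,100,390,245,4,"pics/si8_c.png")
```

```text
[ 0.5646 -0.065   0.0681] [[ 0.0926  0.9957  0.0038]
 [ 0.9957 -0.0926 -0.0008]
 [-0.0004  0.0039 -1.    ]] [ 0.3606  0.0226 -2.5121] [ 0.0962  0.0238 -0.0144] 16.25 0.1568171260036433
```

View pics/sc8_c.png

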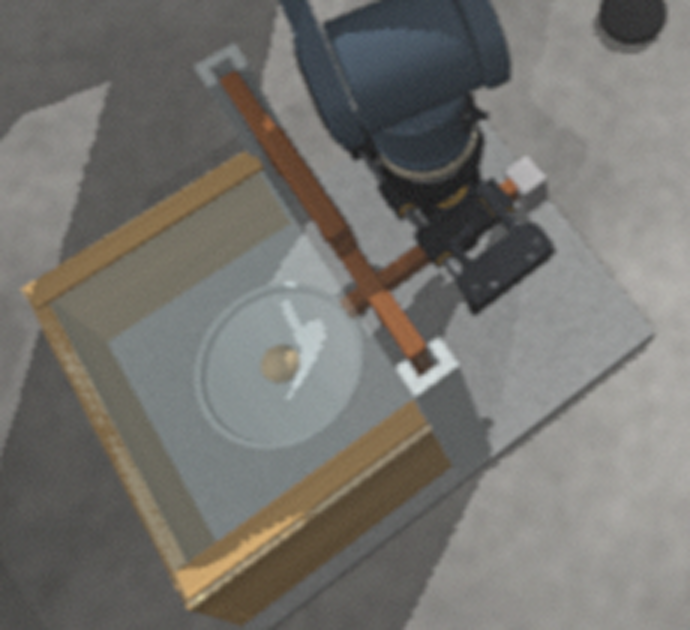

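View pics/si8_c.png

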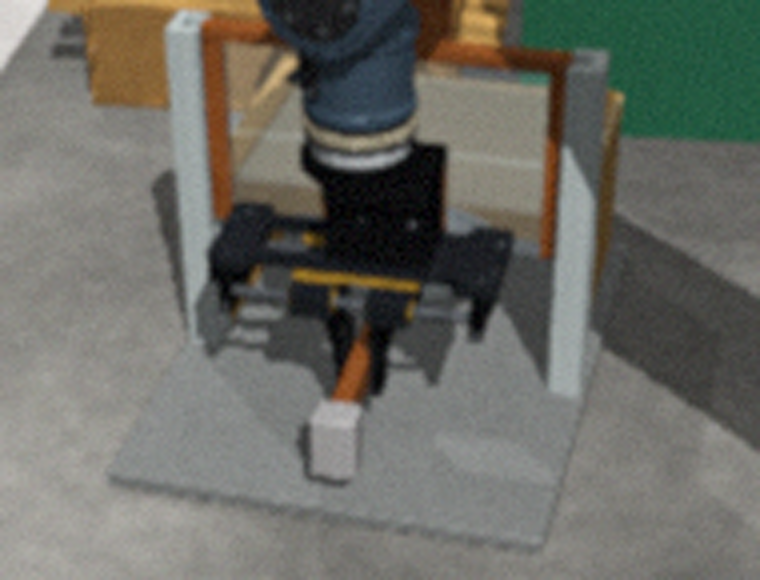

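View pics/wrist8.png

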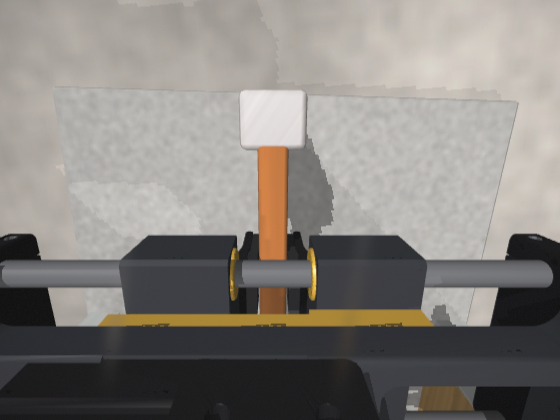

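Emit:
carry_out([
  [0.005,0,0,0,0,0],
  [0.015,0,0,0,0,0],
  [0.03,0,0,0,0,0],
  [0.05,0,0,0,0,0],
  [0.075,0,0,0,0,0],
  [0.105,0,0,0,0,0],
  [0.14,0,0,0,0,0],
  [0.18,0,0,0,0,0],
  [0.22,0,0,0,0,0],
  [0.26,0,0,0,0,0],
  [0.3,0,0,0,0,0],
  [0.34,0,0,0,0,0],
  [0.38,0,0,0,0,0],
  [0.415,0,0,0,0,0],
  [0.445,0,0,0,0,0],
  [0.47,0,0,0,0,0],
  [0.49,0,0,0,0,0],
  [0.505,0,0,0,0,0],
  [0.515,0,0,0,0,0],
  [0.52,0,0,0,0,0],
])

```text
time_s: 18.9
position: [0.5742, 0.0386, 0.068]
tcp_rot: [[0.093, 0.996, 0.004], [0.996, -0.093, -0.001], [-0.0, 0.004, -1.0]]
force: [0.4, 0.2, -1.5]
opening: 0.156
```

Run:
```python
from h import *
s=bot.read_state();print(s["position"],np.array(s["tcp_rot"]),s["force"],s["moment"],s["time_s"],s["opening"])
for n in["side","scene"]: cv2.imwrite(f"pics/{n}9.png",bot.capture(n))
crop("pics/scene9.png",80,200,310,410,3,"pics/sc9_c.png")
crop("pics/side9.png",200,100,390,275,4,"pics/si9_c.png")
```

```text
[0.5742 0.0386 0.068 ] [[ 0.0926  0.9957  0.0037]
 [ 0.9957 -0.0926 -0.0008]
 [-0.0005  0.0038 -1.    ]] [ 0.3745  0.2069 -1.4917] [ 0.083  -0.0074  0.0028] 18.9 0.15588960208760652
```

View pics/sc9_c.png

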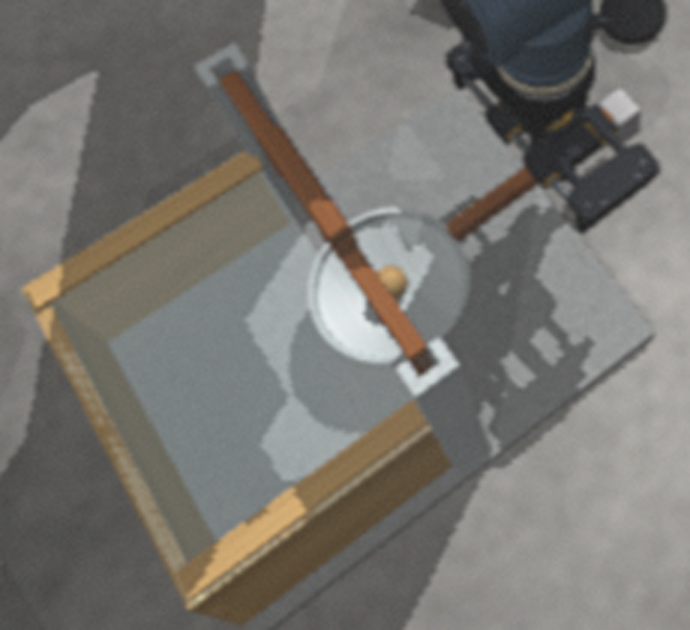

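View pics/si9_c.png

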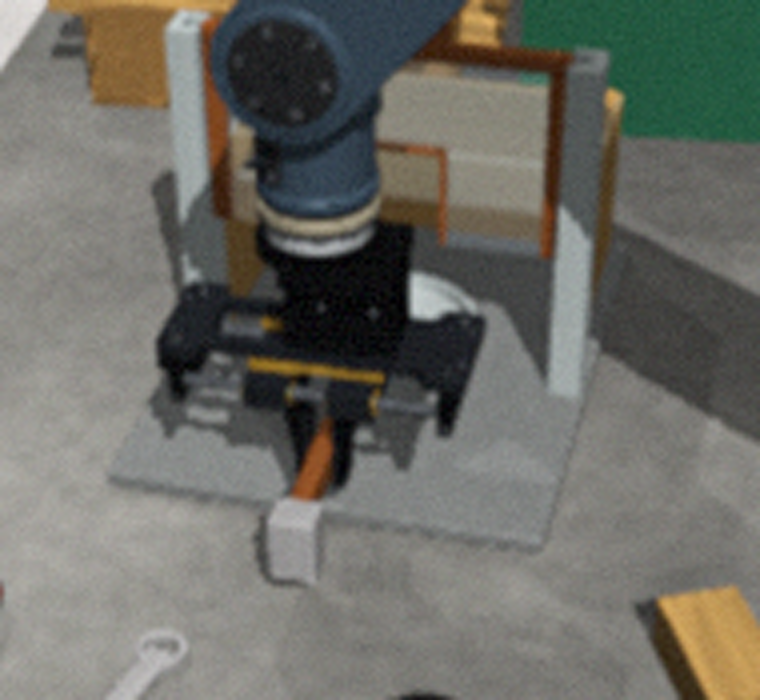

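Emit:
carry_out([
  [0.005,0,0,0,0,0],
  [0.015,0,0,0,0,0],
  [0.03,0,0,0,0,0],
  [0.05,0,0,0,0,0],
  [0.075,0,0,0,0,0],
  [0.105,0,0,0,0,0],
  [0.14,0,0,0,0,0],
  [0.18,0,0,0,0,0],
  [0.22,0,0,0,0,0],
  [0.26,0,0,0,0,0],
  [0.3,0,0,0,0,0],
  [0.34,0,0,0,0,0],
  [0.38,0,0,0,0,0],
  [0.415,0,0,0,0,0],
  [0.445,0,0,0,0,0],
  [0.47,0,0,0,0,0],
  [0.49,0,0,0,0,0],
  [0.505,0,0,0,0,0],
  [0.515,0,0,0,0,0],
  [0.52,0,0,0,0,0],
])

```text
time_s: 21.5
position: [0.5838, 0.1422, 0.068]
tcp_rot: [[0.093, 0.996, 0.004], [0.996, -0.093, -0.001], [-0.0, 0.004, -1.0]]
force: [-0.6, -0.1, -2.5]
opening: 0.159
```

Run:
```python
from h import *
s=bot.read_state();print(s["position"],np.array(s["tcp_rot"]),s["force"],s["moment"],s["time_s"],s["opening"],s["joint_positions"])
for n in["scene","wrist"]: cv2.imwrite(f"pics/{n}10.png",bot.capture(n))
crop("pics/scene10.png",130,170,360,380,3,"pics/sc10_c.png")
```

```text
[0.5838 0.1422 0.068 ] [[ 0.0927  0.9957  0.0037]
 [ 0.9957 -0.0927 -0.0008]
 [-0.0005  0.0037 -1.    ]] [-0.6244 -0.0798 -2.4767] [ 0.0993 -0.0023  0.0009] 21.5 0.159330124773793 [ 3.0683 41.908  93.0079 -0.0823 44.8756  8.4432]
```

View pics/sc10_c.png

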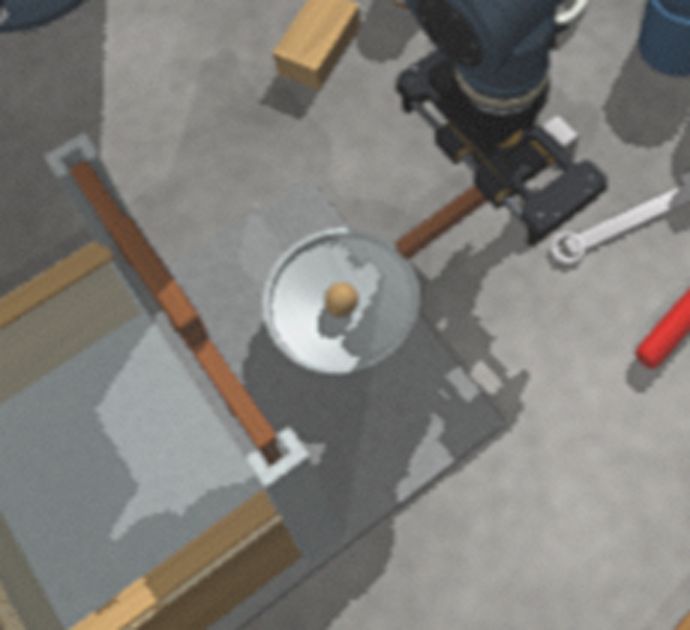

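View pics/wrist10.png

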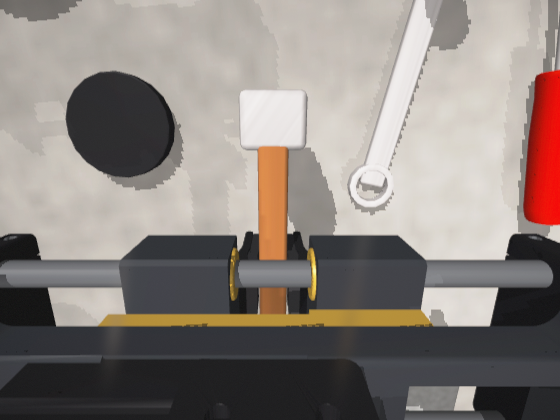

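Emit:
carry_out([
  [0,0,-0.005,0,0,0],
  [0,0,-0.015,0,0,0],
  [0,0,-0.03,0,0,0],
  [0,0,-0.05,0,0,0],
  [0,0,-0.07,0,0,0],
  [0,0,-0.095,0,0,0],
  [0,0,-0.12,0,0,0],
  [0,0,-0.145,0,0,0],
  [0,0,-0.17,0,0,0],
  [0,0,-0.195,0,0,0],
  [0,0,-0.22,0,0,0],
  [0,0,-0.245,0,0,0],
  [0,0,-0.265,0,0,0],
  [0,0,-0.285,0,0,0],
  [0,0,-0.305,0,0,0],
  [0,0,-0.32,0,0,0],
  [0,0,-0.33,0,0,0],
  [0,0,-0.335,0,0,0],
  [0,0,-0.34,0,0,0],
  [0,0,-0.34,0,0,0],
])

```text
time_s: 24.1
position: [0.5836, 0.1422, 0.136]
tcp_rot: [[0.093, 0.996, 0.004], [0.996, -0.093, -0.001], [-0.0, 0.004, -1.0]]
force: [-0.0, 0.3, -1.7]
opening: 0.156
```

Run:
```python
from rel import *
s=bot.read_state();print(s["position"],np.array(s["tcp_rot"]),s["force"],s["moment"],s["time_s"],s["opening"])
z=s["position"][2]
print(rel((.542,.166,.136),38.7),rel((.50,.19,.136),82.9))
for n in["scene","side"]: cv2.imwrite(f"pics/{n}11.png",bot.capture(n))
```

```text
[0.5836 0.1422 0.136 ] [[ 0.0926  0.9957  0.0037]
 [ 0.9957 -0.0926 -0.0008]
 [-0.0005  0.0037 -1.    ]] [-0.0069  0.2787 -1.7097] [0.1085 0.0396 0.0215] 24.1 0.15647556643267924
[ 0.0993 -0.218  -0.001   0.0021  0.0012 -0.4891] [ 0.1993 -0.4382 -0.0019  0.0017  0.0021 -0.9802]
```

View pics/scene11.png

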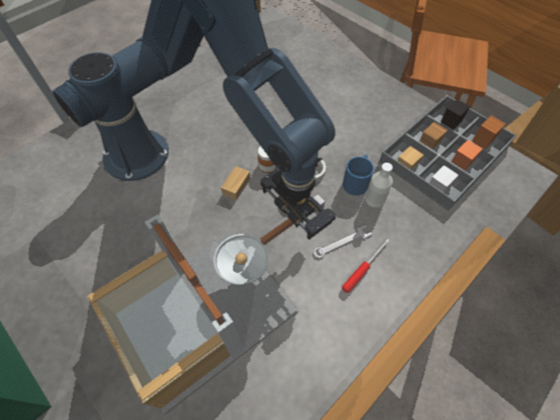

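View pics/side11.png

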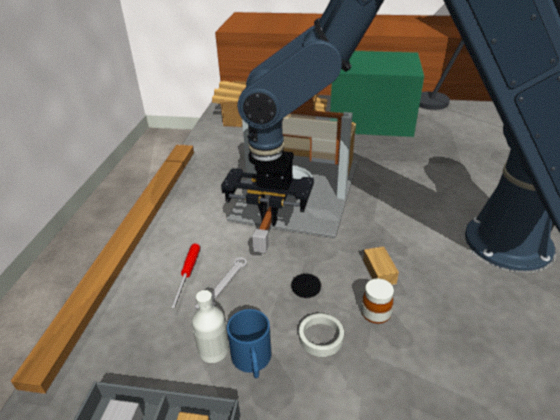

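Emit:
carry_out([
  [0.0015,-0.003,0,0,0,-0.0075],
  [0.0045,-0.01,0,0,0,-0.0225],
  [0.009,-0.02,0,0,0,-0.045],
  [0.015,-0.034,0,0,0,-0.075],
  [0.023,-0.05,0,0,0,-0.1125],
  [0.031,-0.067,0,0,0.001,-0.15],
  [0.038,-0.084,0,0,0.001,-0.1875],
  [0.046,-0.101,0,0,0.001,-0.225],
  [0.054,-0.117,0,0,0.001,-0.2625],
  [0.062,-0.134,0,0,0.001,-0.3],
  [0.069,-0.151,0,0,0.001,-0.3375],
  [0.077,-0.168,0,0,0.0015,-0.375],
  [0.085,-0.184,0,0,0.0015,-0.4125],
  [0.091,-0.198,0,0,0.0015,-0.4425],
  [0.095,-0.208,0,0,0.0015,-0.465],
  [0.098,-0.215,0,0,0.002,-0.48],
  [0.1,-0.218,0,0,0.002,-0.4875],
  [0.1,-0.218,0,0,0.002,-0.4875],
  [0.1,-0.218,0,0,0.002,-0.4875],
])

```text
time_s: 26.58
position: [0.5421, 0.1661, 0.1357]
tcp_rot: [[-0.623, 0.782, 0.003], [0.782, 0.623, 0.002], [-0.0, 0.003, -1.0]]
force: [0.1, 1.0, -1.8]
opening: 0.155
```

Run:
```python
from rel import *
s=bot.read_state();print(s["position"],np.array(s["tcp_rot"]),s["force"],s["moment"],s["time_s"],s["opening"],s["joint_positions"])
print(rel((.50,.19,.136),82.9))
for n in["scene","side"]: cv2.imwrite(f"pics/{n}12.png",bot.capture(n))
crop("pics/scene12.png",180,140,440,340,3,"pics/sc12_c.png")
```

```text
[0.5421 0.1661 0.1357] [[-0.6232  0.782   0.0028]
 [ 0.782   0.6232  0.0021]
 [-0.0001  0.0035 -1.    ]] [ 0.1499  1.0004 -1.8101] [ 0.1419  0.0279 -0.0386] 26.575 0.1551362712515204 [  5.6932  33.9967  96.0822   0.138   49.7508 -32.9489]
[ 0.2245 -0.0901 -0.0017  0.0021  0.0009 -0.4927]
```

View pics/sc12_c.png

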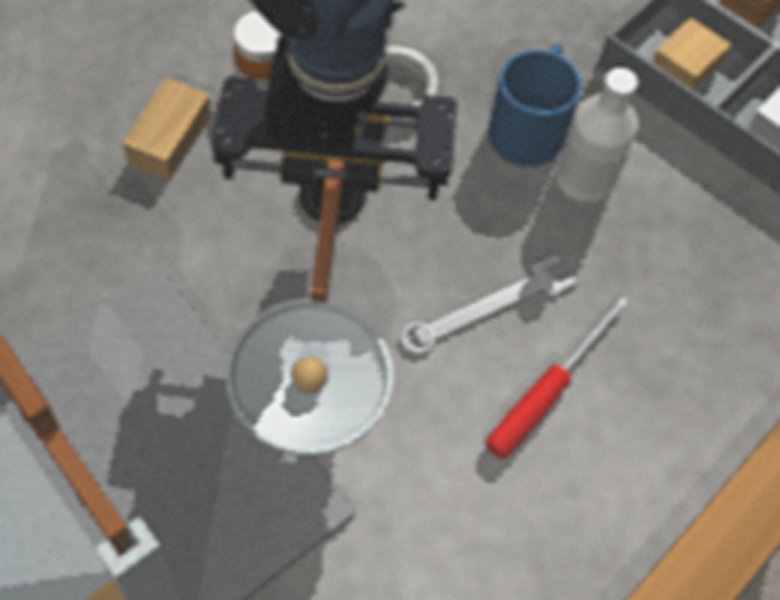

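Emit:
carry_out([
  [0.003,-0.001,0,0,0,-0.0075],
  [0.01,-0.004,0,0,0,-0.0225],
  [0.02,-0.008,0,0,0,-0.045],
  [0.034,-0.014,0,0,0,-0.075],
  [0.052,-0.021,0,0,0,-0.1125],
  [0.069,-0.028,0,0,0.001,-0.15],
  [0.086,-0.035,0,0,0.001,-0.1875],
  [0.104,-0.042,-0.001,0,0.001,-0.225],
  [0.121,-0.048,-0.001,0,0.001,-0.2625],
  [0.138,-0.055,-0.001,0,0.001,-0.3],
  [0.155,-0.062,-0.001,0,0.001,-0.3375],
  [0.173,-0.069,-0.001,0,0.0015,-0.375],
  [0.19,-0.076,-0.001,0,0.0015,-0.4125],
  [0.204,-0.082,-0.001,0,0.0015,-0.4425],
  [0.214,-0.086,-0.002,0,0.0015,-0.465],
  [0.221,-0.089,-0.002,0,0.002,-0.482],
  [0.224,-0.09,-0.002,0,0.002,-0.49],
  [0.224,-0.09,-0.002,0,0.002,-0.4925],
  [0.224,-0.09,-0.002,0,0.002,-0.4925],
  [0.224,-0.09,-0.002,0,0.002,-0.4925],
])

```text
time_s: 29.18
position: [0.5001, 0.1899, 0.1361]
tcp_rot: [[-0.992, 0.124, 0.0], [0.124, 0.992, 0.004], [0.0, 0.004, -1.0]]
force: [0.2, -0.3, -2.4]
opening: 0.158
```

Run:
```python
from rel import *
s=bot.read_state();print(s["position"],np.array(s["tcp_rot"]),s["force"],s["moment"],s["time_s"],s["opening"],s["qvel"])
for n in["scene","side","wrist"]: cv2.imwrite(f"pics/{n}13.png",bot.capture(n))
crop("pics/scene13.png",180,140,440,340,3,"pics/sc13_c.png")
crop("pics/side13.png",160,100,420,300,3,"pics/si13_c.png")
```

```text
[0.5001 0.1899 0.1361] [[-0.9923  0.1241  0.0001]
 [ 0.1241  0.9923  0.0036]
 [ 0.0003  0.0036 -1.    ]] [ 0.2024 -0.2842 -2.4245] [ 0.0872  0.0281 -0.0492] 29.175 0.15804879580594175 [ 0.011  -0.0085 -0.0224  0.032   0.0246 -0.064 ]
```

View pics/sc13_c.png

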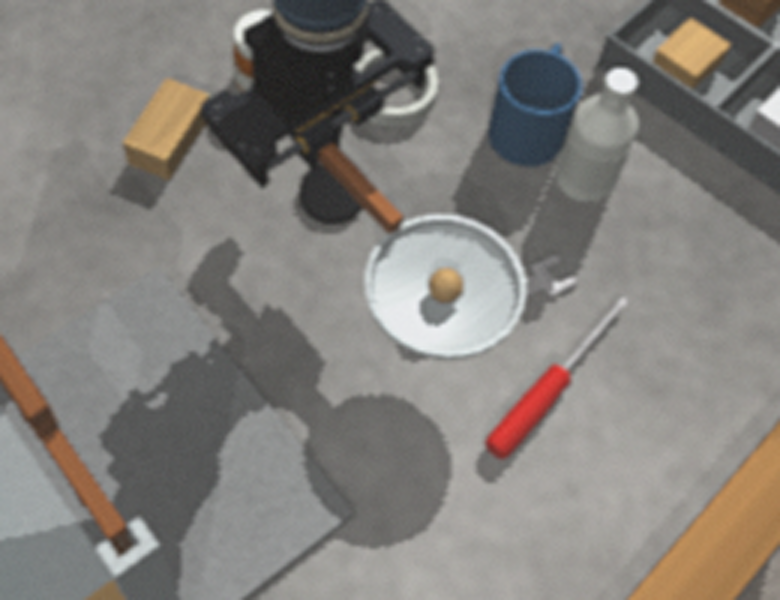

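View pics/si13_c.png

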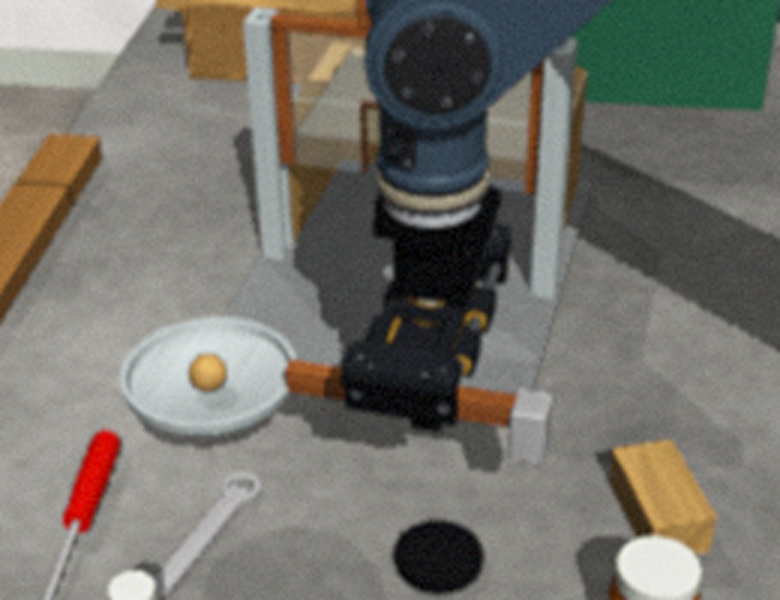

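View pics/wrist13.png

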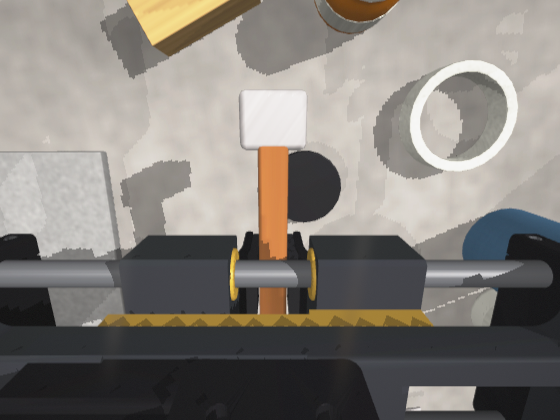

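Emit:
carry_out([
  [0,0,0,0,0,0],
  [0,0,0,0,0,0],
  [0,0,0,0,0,0],
  [0,0,0,0,0,0],
  [0,0,0,0,0,0],
  [0,0,0,0,0,0],
  [0,0,0,0,0,0],
  [0,0,0,0,0,0],
])

```text
time_s: 30.32
position: [0.5001, 0.1899, 0.1361]
tcp_rot: [[-0.992, 0.124, 0.0], [0.124, 0.992, 0.004], [0.0, 0.004, -1.0]]
force: [0.5, -0.1, -1.5]
opening: 0.156
```

Run:
```python
from rel import *
s=bot.read_state();print(s["position"],s["force"],s["moment"],s["time_s"],s["opening"])
R=np.array(s["tcp_rot"]);P=np.array(s["position"])
S,D=cam("scene"),cam("side")
I={n:bot.capture(n) for n in("scene","side")}
b={}
for n,C,(x0,y0,x1,y1) in(("scene",S,(310,215,350,255)),("side",D,(205,205,255,245))):
    cv2.imwrite(f"pics/{n}14.png",I[n])
    hsv=cv2.cvtColor(I[n],cv2.COLOR_BGR2HSV)[y0:y1,x0:x1]
    m=((hsv[...,1]>90)&(hsv[...,0]<30)).astype(np.uint8)
    c=max(cv2.findContours(m,0,2)[0],key=cv2.contourArea);(u,v),r=cv2.minEnclosingCircle(c);b[n]=(u+x0,v+y0);print(n,b[n],r)
q,e=tri([ray(S,b["scene"]),ray(D,b["side"])]);print("ball",q,e)
print("expected ball (dish -170)",P+R@np.array([-.17,0,0])+[0,0,.0255-.035])
print("ball minus TCP in tool",R.T@(q-P))
```

```text
[0.5001 0.1899 0.1361] [ 0.4572 -0.0828 -1.5284] [ 0.1119  0.0725 -0.0743] 30.325 0.1559359936029362
scene (328.0, 234.5) 4.924529075622559
side (228.80769157409668, 223.80769157409668) 5.92891788482666
ball [0.6705 0.1672 0.1248] [np.float64(5.5599787448251035e-05), np.float64(5.55997874483526e-05)]
expected ball (dish -170) [0.6688 0.1688 0.1265]
ball minus TCP in tool [-0.172  -0.0014  0.0112]
```

View pics/side14.png

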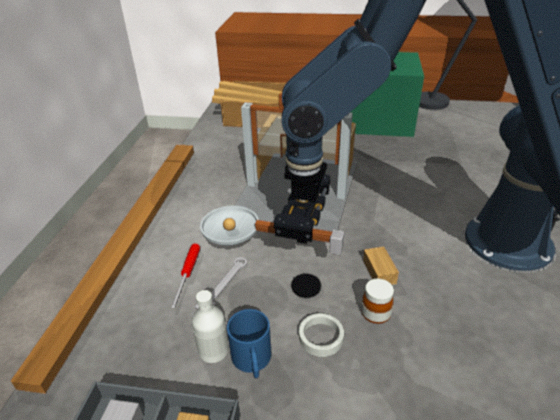

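View pics/scene14.png

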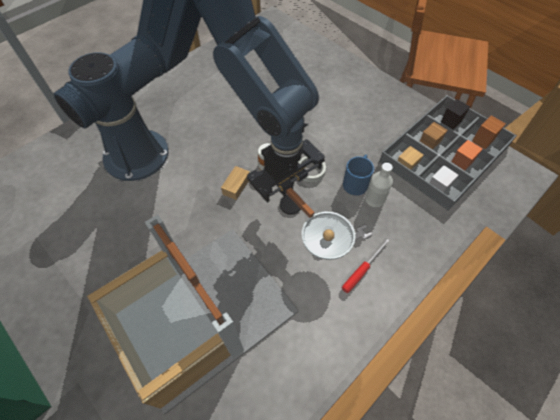

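```bash
python3 -c "
from rig import bot
print(bot.hand_in())"
```

```text
the job is handed in; nothing more can be done
None
```

The job is handed in at about 30 s of the 72 s allowed. The sash is up, and the arm is holding the dish level, handle parallel to the cabinet's front, with the ball in the middle.

- **Sash:** I pinched it by its grip and lifted until it stopped. It would not move further under about 31 N, and it stayed up after I let go.
- **Lift force:** the wrist force peaked at about 48 N as the sash met its stop. That is under the 120 N wrist limit, but above the 40 N figure for pressing. It was taken through the pinch on the grip, and I eased it off straight away.
- **Sash travel:** the sash rose only about 84–88 mm, so it seems to have started roughly 15 mm open. Its measured height when up matches fully up (100 mm) to within a few mm.
- **Dish:** I gripped the handle about 170 mm from the plate's centre, nearer the centre of mass than the suggested 190 mm. It came out under the sash, was raised, and turned about 88° anticlockwise, which makes the handle parallel to the front by my estimate of the cabinet's angle.
- **Last checks:**
  - The dish's underside is about 100 mm above the bench.
  - Two cameras put the ball within about 3 mm of where the dish's middle should be.
  - The grip opening is steady and the handle has not slipped in the jaws.
  - By eye in the last pictures, the bystanders are where they were.

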